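Load the bored block under the bench magnifier

TASK

Take the bright block with the brass-lined bore out of the yellow rack, and seat it fully down in the green nest of the bench magnifier, squarely between its two cheeks. Then swing the magnifier arm so that its lens is centred straight over the block, ready for inspecting the bore, and let go; leave everything else on the bench where it is.

Things in the scene. Friction and masses are not known exactly. Their poses are not given: they have to be found in the camera images.
- bored_mid (a point): Centre of the bright aluminium block to inspect: loose cuboid 60 (x) x 38 (y) x 46 mm tall (z up), about 0.28 kg, with a flush black bore in a 26 mm brass ring in the middle of its top. It stands in one of the rack's three lanes, its length along the lane. Either end may point either way in the nest.
- blank_a_mid (a point): Centre of a dark grey unbored block of the same size, standing in another lane of the rack. Leave it.
- blank_b_mid (a point): Centre of a second dark grey unbored block of the same size, standing in the remaining lane. Leave it.
- rack: Yellow rack fixed to the bench; origin under its centre. Three 44 mm lanes along its x, at y = -52, 0, +52 mm; floor 6 mm thick. Four partitions 8 mm thick, 46 mm long (x), top 56 mm above the bench, 4 mm above the blocks, so a block can only be taken by its two ends, which stick out about 7 mm; both lane ends are open to the bench.
- nest_seat (a point): Where the block's centre belongs in the fixed green nest, 43 mm above the bench (nest floor 20 mm). x axis: to the post, 170 mm away; y axis: along the seated block's length. Cheeks at both ends (inner faces y = +-35 mm, 10 mm thick, 40 wide, top 74 mm above the bench) leave only the block's 38 mm sides to hold; lips there are 6 mm high, 5 thick (inner faces x = +-23 mm).
- post (a point): Foot of the magnifier's upright steel post, on the arm's vertical swing axis, at bench level. Post 28 mm across, black hub 44 mm across up to 199 mm above the bench; blue round foot 150 mm across, 14 mm high. Its x axis points the opposite way to the arm at joint value 0.
- lens_arm (a joint): Swing of the magnifier arm about the vertical post, rad, range -1.15 to 1.15; grows anticlockwise seen from above. At 0 the arm points along the -x axis of post. Stiff friction (0.3 N m): no spring, it stays where it is left.
- lens_centre (a point): Centre of the lens, 170 mm from the post axis and 182 mm above the bench: glass in a round black frame 96 mm across and 12 mm thick. Its underside is 176 mm above the bench, 102 mm above the nest's cheeks, too low for a gripper to reach into the nest from above under it.
- lens_knob (a point): Middle of the red upright round knob of the arm, 20 mm across, 50 mm tall, top 238 mm above the bench; 226 mm from the post axis, straight outward beyond the lens. Pinch it from above to swing the arm (about 1.4 N).
- oil_mid (a point): Middle of a white bottle with a red cap, 54 mm across, 140 mm tall, standing towards the back. Leave it.
- tin: Open metal tin, 68 mm across, 55 mm tall; origin under its centre. Leave it.
- spanner: Steel spanner 170 mm long lying flat along its x axis, towards the back; under 25 mm high. Leave it.
- strap: Flat copper-coloured strap 110 x 45 x 6 mm (x, y, z) with two holes; origin under its centre, at the back. Leave it.
- mug: Blue mug, 80 mm across, 90 mm tall, handle at its +y; origin under its centre, at the back. Leave it.

How it is judged:
By the outcome, as a careful person would: the job done as asked, in the order asked, and still so for the second after the job is handed in, with the robot touching nothing.
It also fails if it takes over 72 s, if anything falls off the work surface, if the arm or the gripper's body presses on something with over 40 N, if the wrist force passes 120 N, or if a joint passes its speed limit or range.

ROBOT

A 6-joint arm with a two-finger parallel gripper is mounted at the origin on the work surface. World frame = base frame: x ahead of the robot, y to its left, z up, the work surface at z = 0. Lengths are in m, angles in rad, forces in N, time in s.
With the tool pointing down it reaches from about 0.35 to 0.975 m from the base axis. Payload 4.9 kg.
Tool frame: the origin (TCP) lies at the very end of the fingers, on their centre line; the grasp point (between the pads) lies 19 mm behind it (bot.grip_point_offset is the distance from the TCP to the grasp point, in m); z points along the fingers, y is the line along which they close (so a half turn about z gives the same grasp; the last joint's range is limited). The gripper opens to 85 mm and grips with 20 to 120 N. Pads are 22 mm wide; open, the fingers measure 114 mm over their backs; the gripper's body (76 mm by 85 mm) begins 54 mm behind the grasp point. The pads swing forward as they close: fully open they stand 13 mm farther back than shut.
Start: joints at [-1.374, 0.053, 1.613, -0, 1.476, -0.119], TCP at [0.194, -0.594, 0.231] pointing down, gripper open.
Joint ranges: [-3.01, 3.01], [-1.01, 2.22], [0.06, 2.58], [-1.02, 4.17], [0.09, 2.62], [-3.14, 3.14]. Speed limits (rad/s): [2.57, 2.57, 3.14, 3.14, 3.14, 3.14].

INTERFACE

Orientations are given as a unit quaternion [w, x, y, z].
In Python, from cell import bot, inverse_kinematics, sensors, vision gives the robot as it stands. Calls block until the motion is done:
- bot.move_pose(position, orientation): joint-space move of the TCP to a pose.
- bot.move_linear(position, attitude=None, feed=0.15, force_limit=None): straight line of the TCP; attitude=None keeps the orientation; feed is the mean speed in m/s. With force_limit (N) it stops when the force on the tool has changed by that much, and returns True; else False.
- bot.set_joints(angles): joint-space move.
- bot.set_gripper(opening, newtons=None): finger opening in m; newtons is the grip in N (None keeps the last); returns when the fingers have stopped.
- bot.pause(seconds).
- inverse_kinematics(position, orientation): joint angles nearest the present ones, or None.
- sensors.read_state(): the state.
- vision.camera(name): name is "side" or "top"; returns (picture, depth): 384x512x3 uint8, red, green, blue; 384x512 float32, m along the optical axis (not along the pixel's ray), 0 where there is no reading.
- vision.camera_info(name): a dict with "fx", "fy", "cx", "cy" (pixels), "R" (3x3) and "t" (3): a world point X has camera coordinates R X + t. Camera axes: x right, y down, z forward; pixel columns grow to the right and rows downward; lengths in m; the calibration is good to about 2 mm. A picture is of the moment at which its call begins. camera_info takes no time and is no camera call.
A pose or a line that the arm cannot do raises bot.MotionError and nothing moves.
- bot.finish_job(): hands the job in; it is judged then, once.
The state is a dict: "clock": time; "joints": joint angles; "joint_velocities": joint speeds; "effort": joint torques, N m; "tool_pos": TCP position; "tcp_rot": TCP orientation; "force": force on the tool from outside, world axes, zero at the start; "moment": the same for the moment, N m; "width": finger opening in m; "grip_force": force on a finger pad.
Only numpy, scipy, OpenCV 4.12 (cv2) and the standard library are available. Lean on these libraries where they do the work, as an engineer would, in place of code of your own. Each camera call takes 0.05 s, during which the arm holds its last target. There are 200 camera calls.

## Working session

There is one attempt and no reset: what is moved stays moved. The work goes in short steps, each a Python script; the robot and the scene stay as the last script left them, time stands still between calls to the robot, and variables do not carry over. Pictures are saved under pics/ and viewed, at most 10 in all, crops included, and the job is handed in when it is done.

```bash
mkdir -p pics; ls; python3 - <<'E'
from cell import bot, sensors, vision
import cv2,numpy as np
for n in("top","side"):
    p,d=vision.camera(n); np.savez(f"{n}0.npz",p=p,d=d)
    cv2.imwrite(f"pics/{n}0.png",cv2.resize(p[:,:,::-1],(800,600)))
    i=vision.camera_info(n); print(n,{k:np.round(v,3).tolist() for k,v in i.items()}, (d>0).mean())
print(sensors.read_state())
E
```

```text
pics
top {'fx': 359.688, 'fy': 359.688, 'cx': 259.096, 'cy': 194.351, 'R': [[-0.001, -1.0, 0.001], [-0.997, 0.0, -0.081], [0.081, -0.001, -0.997]], 't': [0.006, 0.62, 0.934]} 0.9962209065755209
side {'fx': 348.301, 'fy': 348.301, 'cx': 250.391, 'cy': 192.536, 'R': [[-0.9, -0.436, 0.012], [-0.318, 0.637, -0.702], [0.299, -0.635, -0.712]], 't': [0.555, 0.29, 0.88]} 0.9959462483723959
{'clock': 0.1, 'joints': array([-1.37400393e+00,  5.32947143e-02,  1.61412135e+00,  9.52282484e-06,
        1.47602364e+00, -1.19010667e-01]), 'joint_velocities': array([-1.58747094e-03, -1.09168386e-03, -1.38716592e-03,  1.32687310e-03,
       -7.59992846e-04, -9.67724467e-05]), 'effort': array([-1.07459611e-03, -3.94906425e+01, -3.71362209e+01, -2.15234272e-04,
        3.96691423e-03, -1.29313392e-06]), 'tool_pos': array([ 0.19399986, -0.59354551,  0.23020468]), 'tcp_rot': array([-9.23012777e-04,  9.87559084e-01,  1.57245676e-01, -3.11716604e-05]), 'force': array([ 0.27560937,  0.04800261, -0.89716329]), 'moment': array([ 0.01318641,  0.00837311, -0.00272792]), 'grip_force': 0.0, 'width': 0.08539449721231931}
```

View pics/top0.png

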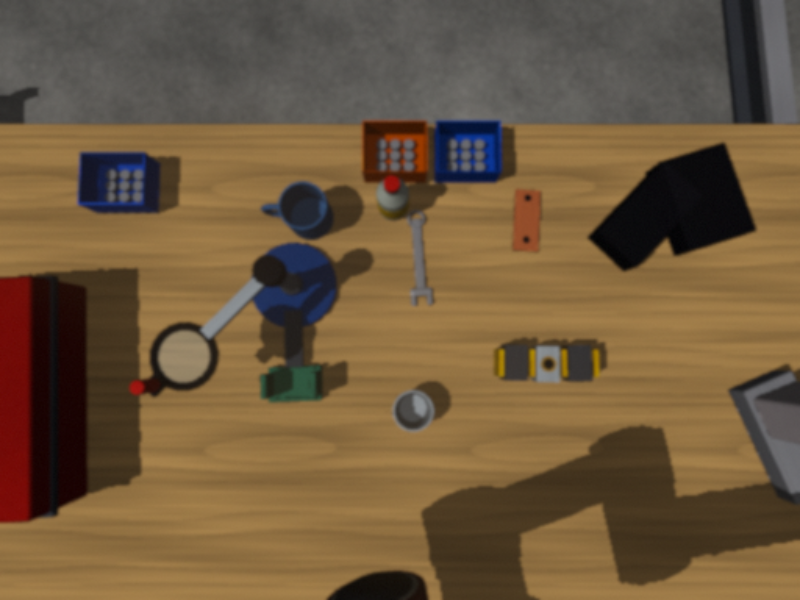

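View pics/side0.png

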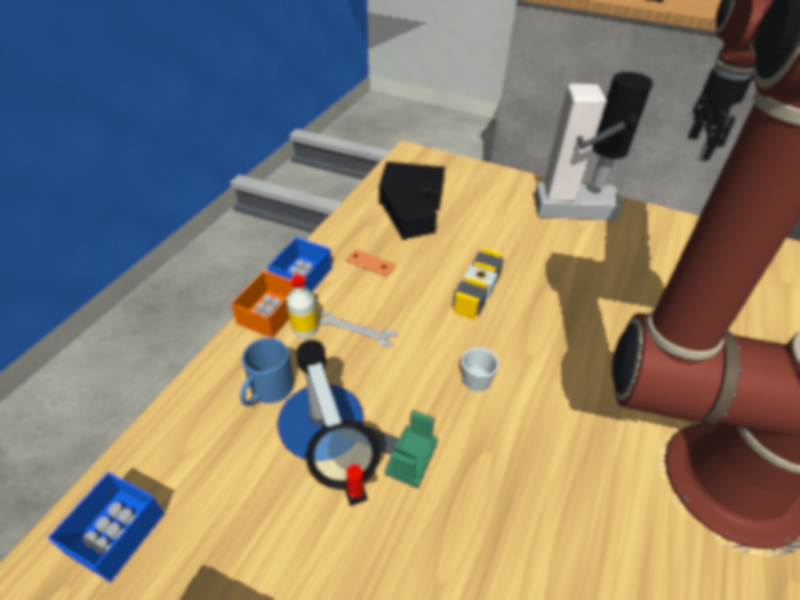

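The top view (800x600) shows the bored block in the rack's middle lane at (548,363), between two dark blanks. The green nest is at (291,383), and the blue foot at (295,283) with its hub at (269,268). The lens is at (185,356) and the knob at (137,388), so the lens is swung clear of the nest. The tin is at (413,410). The side view agrees.

```bash
cat > h.py <<'E'
import numpy as np, cv2
from cell import vision
def info(n):
    i=vision.camera_info(n); return i,np.array(i["R"]),np.array(i["t"])
def ray(n,uv,z):
    "pixels (N,2) -> world points on the plane at height z"
    i,R,t=info(n); uv=np.atleast_2d(uv).astype(float)
    d=np.c_[(uv[:,0]-i["cx"])/i["fx"],(uv[:,1]-i["cy"])/i["fy"],np.ones(len(uv))]@R
    c=-R.T@t; return c+d*((z-c[2])/d[:,2])[:,None]
def cloud(n,d):
    i,R,t=info(n); v,u=np.indices(d.shape)
    c=np.stack([(u-i["cx"])/i["fx"]*d,(v-i["cy"])/i["fy"]*d,d],-1)
    return (c-t)@R
def rect(P):
    "min-area rectangle in world xy (mm): centre, sides, direction of long side (deg)"
    (c,s,a)=cv2.minAreaRect((P[:,:2]*1000).astype(np.float32))
    if s[0]<s[1]: s=s[::-1]; a+=90
    return np.round(c,1),np.round(s,1),round((a+90)%180-90,1)
def hsv(p): return [x.astype(int) for x in cv2.split(cv2.cvtColor(p,cv2.COLOR_RGB2HSV))]
E
python3 - <<'E'
from h import *
for n in("top","side"):
    f=np.load(n+"0.npz");p,d=f["p"],f["d"];W=cloud(n,d);h,s,v=hsv(p);X,Y,Z=W[...,0],W[...,1],W[...,2]
    bench=(Z>-.05)&(Z<.3)&(X>.3)&(X<1.1)&(abs(Y)<.7)
    print(n,"bench z",np.median(Z[bench&(abs(Z)<.02)]))
    def rep(name,m,z):
        m=m&bench&(d>0)
        k,l,st,c=cv2.connectedComponentsWithStats(m.astype(np.uint8))
        if k<2: print(name,"none");return
        j=1+st[1:,4].argmax(); vv,uu=np.nonzero(l==j); P=ray(n,np.c_[uu,vv],z)
        print(name,st[j].tolist(),"rect",*rect(P),"mean",np.round(P.mean(0)*1000,1),"depthZ p50",np.round(np.percentile(W[l==j][:,2],[5,50,95])*1000))
    rep("green cheeks",(h>55)&(h<90)&(s>90)&(Z>.06),.074)
    rep("green all",(h>55)&(h<90)&(s>90),.02)
    rack=(abs(Y+.2)<.2)&(X>.4)
    rep("yellow",(h>18)&(h<32)&(s>190)&(v>100)&(Z>.04)&(Z<.08),.056)
    rep("rack all",(Z>.035)&(Z<.08)&(Y<-.05)&(X<.75)&(Y>-.4)&(X>.45),.053)
    rep("bright",(s<60)&(v>130)&(Z>.03)&(Z<.08)&(Y<-.1),.052)
    rep("foot",(h>105)&(h<125)&(s>120)&(Z>.0)&(Z<.03),.014)
    rep("hub",(v<60)&(Z>.17)&(Z<.215)&(X>.68),.199)
    rep("lens+frame",(Z>.165)&(Z<.205)&(X<.66),.188)
    rep("knob",((h<8)|(h>172))&(s>150)&(Z>.225)&(Z<.26),.238)
    rep("tin",(Z>.04)&(Z<.07)&(abs(Y)<.09)&(X>.4)&(X<.6),.055)
E
```

```text
top bench z -0.0004919716180271036
green cheeks [199, 238, 3, 17, 43] rect [486.3 153.6] [39.7  5. ] 0.7 mean [487.4 153.8  74. ] depthZ p50 [71. 74. 77.]
green all [174, 235, 30, 21, 348] rect [485.7 192.8] [76.1 52.6] 90.0 mean [483.6 183.4  20. ] depthZ p50 [16. 20. 74.]
yellow [379, 224, 5, 17, 73] rect [ 520.5 -306.5] [41.  10.3] -1.6 mean [ 522.2 -307.1   56. ] depthZ p50 [46. 55. 58.]
rack all [318, 220, 66, 25, 1419] rect [ 519.7 -229.2] [167.3  60.5] 88.8 mean [ 520.2 -230.    53. ] depthZ p50 [45. 52. 56.]
bright [344, 222, 14, 23, 209] rect [ 517.6 -229.3] [56.4 33.4] -1.1 mean [ 515.5 -227.5   52. ] depthZ p50 [49. 51. 54.]
foot [281, 82, 38, 27, 530] rect [ 896.1 -106.1] [102.5  73.7] 90.0 mean [ 902.4 -109.9   14. ] depthZ p50 [ 1.  4. 25.]
hub none
lens+frame [95, 170, 89, 84, 2306] rect [578.8 282.5] [253.6  96.2] -36.4 mean [558.2 291.  188. ] depthZ p50 [181. 185. 198.]
knob [84, 243, 12, 10, 84] rect [493.6 353.3] [22.5 18.4] -87.8 mean [493.6 354.9 238. ] depthZ p50 [229. 237. 239.]
tin [252, 250, 26, 27, 178] rect [442.2  -8. ] [65.4 63.7] -0.0 mean [440.4  -8.4 
[... 469 characters left out ...]
8.7 -220. ] [183.2  63.6] 89.1 mean [ 518.7 -215.4   53. ] depthZ p50 [40. 51. 55.]
bright [344, 117, 51, 18, 628] rect [ 394.8 -606.4] [198.4 113.5] 24.4 mean [ 395. -599.   52.] depthZ p50 [33. 48. 72.]
foot [39, 309, 56, 53, 822] rect [849.8 497.1] [103.7  69.2] -90.0 mean [855.4 497.6  14. ] depthZ p50 [ 1.  4. 27.]
hub none
lens+frame [193, 218, 51, 106, 2225] rect [581.3 287.8] [262.4  95.9] -36.3 mean [553.7 303.5 188. ] depthZ p50 [181. 185. 197.]
knob [222, 297, 10, 12, 104] rect [492.  363.2] [21.5 16.3] -61.9 mean [491.9 363.6 238. ] depthZ p50 [229. 237. 238.]
tin [295, 222, 24, 22, 211] rect [4.431e+02 3.000e-01] [73.  66.1] 74.9 mean [443.5  -1.   55. ] depthZ p50 [41. 50. 55.]
```

```bash
python3 - <<'E'
from h import *
for n in("top","side"):
    f=np.load(n+"0.npz");p,d=f["p"],f["d"];W=cloud(n,d);h,s,v=hsv(p);X,Y,Z=W[...,0],W[...,1],W[...,2]
    def rep(name,m,z,k0=3,amin=12):
        k,l,st,c=cv2.connectedComponentsWithStats((m&(d>0)).astype(np.uint8))
        for j in sorted(range(1,k),key=lambda j:-st[j,4])[:k0]:
            if st[j,4]<amin: continue
            vv,uu=np.nonzero(l==j); P=ray(n,np.c_[uu,vv],z)
            (cx,cy),r=cv2.minEnclosingCircle((P[:,:2]*1000).astype(np.float32))
            print(n,name,st[j,4],"rect",*rect(P),"mean",np.round(P.mean(0)*1000,1)[:2],"circ",round(cx,1),round(cy,1),round(r,1))
    g=(h>50)&(h<95)&(s>60)&(Y>.1)&(Y<.3)&(X>.4)&(X<.56)
    rep("cheek top",g&(Z>.066)&(Z<.082),.074)
    rep("nest body",g&(Z<.035),.02,1)
    b=(h>105)&(h<125)&(s>120)&(Y>.05)&(Y<.35)&(X>.55)&(X<.76)&(Z<.025)
    rep("foot",b,.014,2,100)
    rep("foot-all",b&(abs(Z-.014)<.004),.014,2,100)
    rep("hub",(Z>.19)&(Z<.206)&(X>.62)&(Y>.1)&(Y<.3)&(v<70),.199,1)
    rep("lensframe",(Z>.17)&(Z<.195)&(X>.48)&(X<.62)&(Y>.24)&(v<70),.188,1)
    R=(Y>-.34)&(Y<-.1)&(X>.45)&(X<.6)
    rep("yellow",(h>18)&(h<32)&(s>170)&R&(Z>.05),.056,4)
    rep("bright",(s<70)&(v>120)&R&(Z>.04),.052,1)
    rep("bore",(v<60)&(abs(X-.52)<.02)&(abs(Y+.23)<.02),.052,1,4)
E
```

```text
top cheek top 64 rect [486.3 152.4] [39.7  7.5] 0.7 mean [486.3 152.3] circ 486.3 152.3 19.9
top cheek top 46 rect [483.9 232.3] [34.7  7.5] 1.2 mean [485.3 231.8] circ 483.9 232.7 17.4
top nest body 501 rect [486.  192.8] [83.7 55.9] -87.6 mean [486.4 194.9] circ 485.7 192.8 49.9
top foot 439 rect [700.9 191.9] [100.7  49.4] 90.0 mean [701.3 189.6] circ 700.8 191.9 51.0
top foot 396 rect [632.9 207.4] [115.7  41.8] -83.3 mean [632.2 215.8] circ 642.2 208.5 58.4
top foot-all 422 rect [701.7 192.2] [90.2 54.8] -71.4 mean [701.3 189.1] circ 700.8 191.9 51.0
top foot-all 389 rect [632.9 207.4] [115.7  41.8] -83.3 mean [632.1 216.1] circ 642.2 208.5 58.4
top hub 304 rect [653.4 197.4] [42.5 40.1] 45.4 mean [653.6 197.9] circ 653.4 198.0 21.8
top lensframe 527 rect [531.5 317.6] [95.9 92.9] 4.8 mean [527.2 322.1] circ 523.9 322.4 57.4
top yellow 71 rect [ 519.3 -306.5] [43.5 10.2] -1.6 mean [ 519.6 -307.7] circ 519.3 -308.4 21.9
top yellow 62 rect [ 519.2 -256.5] [43.4  7.7] -1.3 mean [ 518.1 -256.1] circ 519.3 -255.7 21.8
top yellow 56 rect [ 521.9 -151.6] [43.4  7.7] -0.8 mean [ 522.  -
[... 950 characters left out ...]
59. ] circ 631.0 158.7 45.9
side hub 199 rect [652.6 208.3] [41.1 37.7] -50.4 mean [652.  208.8] circ 651.8 208.9 22.0
side lensframe 461 rect [531.5 323. ] [93.7 91.1] 47.2 mean [531.  320.4] circ 531.3 322.8 47.7
side yellow 38 rect [ 520.5 -146.9] [44.2 12.1] -4.4 mean [ 520.7 -146.6] circ 520.8 -143.6 22.1
side yellow 33 rect [ 520.  -301.3] [43.5 13.2] -2.1 mean [ 519.6 -301.3] circ 520.0 -302.9 21.7
side yellow 30 rect [ 520.1 -250.6] [42.3 11. ] -1.5 mean [ 521.1 -250.8] circ 520.1 -251.3 21.1
side yellow 23 rect [ 521.6 -195.9] [41.   7.4] -0.5 mean [ 522.2 -196.2] circ 521.6 -196.6 20.5
side bright 64 rect [ 500.8 -220.2] [51.3 26.4] -89.5 mean [ 498.8 -223. ] circ 495.0 -220.3 25.7
```

```bash
cat >> h.py <<'E'
from scipy.spatial.transform import Rotation as Ro
def down(deg):
    "tool pointing down, closing line (tool y) at deg from world x"
    a=np.radians(deg); y=np.array([np.cos(a),np.sin(a),0]); z=np.array([0,0,-1.])
    q=Ro.from_matrix(np.c_[np.cross(y,z),y,z]).as_quat(); return q[[3,0,1,2]]
E
python3 - <<'E'
from h import *
from cell import bot,sensors
bot.move_linear([.2,-.43,.25],feed=.3)
bot.move_pose([.519,-.227,.14],down(-1.2))
s=sensors.read_state();T=s["tool_pos"];print(s["clock"],T,s["joints"].round(2),s["width"])
for n in("top","side"):
    p,d=vision.camera(n); np.savez(f"{n}1.npz",p=p,d=d); W=cloud(n,d)
    if n=="side":
        r=p[90:282,200:440]; cv2.imwrite("pics/side1.png",cv2.resize(r[:,:,::-1],(750,600)))
    i,R,t=info(n);c=R@T+t;print(n,"tcp px",c[0]/c[2]*i["fx"]+i["cx"],c[1]/c[2]*i["fy"]+i["cy"])
    for lo,hi in((.008,.02),(.02,.035),(.035,.05)):
        m=(W[...,2]>T[2]+lo)&(W[...,2]<T[2]+hi)&(abs(W[...,0]-T[0])<.08)&(abs(W[...,1]-T[1])<.05)
        for sg in(-1,1):
            q=W[m&((W[...,0]-T[0])*sg>0)]
            if len(q)>3:print(n,lo,sg,len(q),"rel mean",((np.median(q,0)-T)*1000).round(1),"y range",((np.percentile(q[:,:2],[3,97],axis=0)-T[:2])*1000).round(1).tolist())
E
```

```text
2.2667 [ 0.51884842 -0.22808251  0.14031865] [-0.55 -0.01  1.83 -0.    1.32 -0.52] 0.08561141974976742
top tcp px 359.60595987348796 233.54211986446694
top 0.02 1 10 rel mean [48.   5.9 27. ] y range [[42.3, 3.4], [53.1, 8.4]]
top 0.035 1 7 rel mean [44.3  7.6 42.3] y range [[42.0, 6.5], [46.6, 8.3]]
side tcp px 311.527755829532 154.23791201757254
side 0.008 -1 4 rel mean [-47.2  11.4  16.8] y range [[-48.2, 3.2], [-44.2, 12.3]]
side 0.008 1 7 rel mean [43.8 -1.4 15.4] y range [[43.2, -9.8], [48.3, 12.0]]
side 0.02 -1 19 rel mean [-48.8  11.1  28.8] y range [[-55.8, 2.3], [-42.8, 14.7]]
side 0.02 1 24 rel mean [46.9  6.4 26.6] y range [[42.5, -4.2], [56.0, 13.4]]
side 0.035 -1 24 rel mean [-48.4   9.8  41.1] y range [[-55.6, 2.3], [-42.3, 13.8]]
side 0.035 1 25 rel mean [44.8  6.2 41.5] y range [[42.8, -10.5], [56.4, 13.1]]
```

View pics/side1.png

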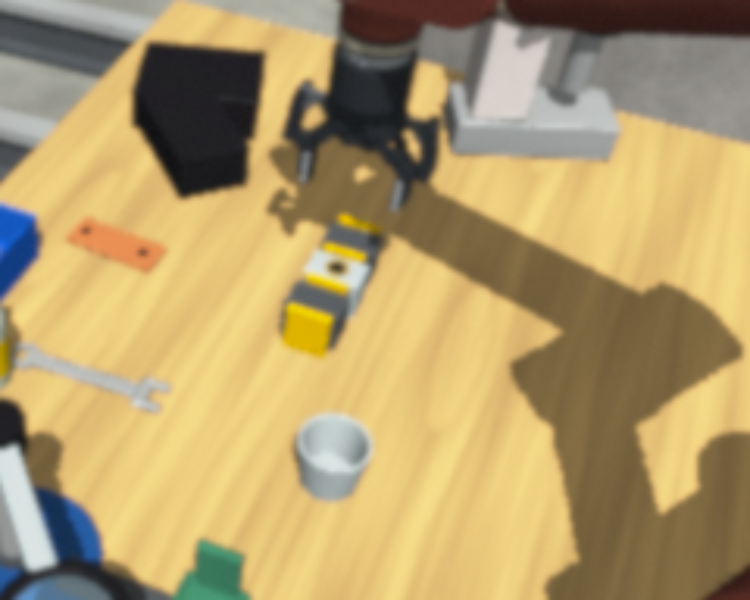

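The view is a crop of the side camera. The fingers hang at (305,165) and (398,195), and the bored block is at (335,268). The near finger faces measure about 11–13 mm from the TCP in y, where 11 is expected, so the side depth is good to about 2 mm. I'll pick the block at y = -0.227.

```bash
python3 - <<'E'
from h import *
from cell import bot,sensors
S=lambda k:(k,{a:np.round(v,4) for a,v in sensors.read_state().items() if a in("clock","tool_pos","force","width","grip_force")})
bot.set_gripper(.085,40)
print(bot.move_linear([.5195,-.227,.018],down(-1.2),feed=.1,force_limit=8)); print(S("down"))
bot.set_gripper(.05,40); print(S("grip"))
bot.move_linear([.5195,-.227,.13],feed=.12); print(S("lift"))
for n in("top","side"):
    p,d=vision.camera(n); np.savez(f"{n}2.npz",p=p,d=d)
cv2.imwrite("pics/side2.png",cv2.resize(p[90:282,200:440,::-1],(750,600)))
E
```

```text
False
('down', {'clock': np.float64(3.95), 'tool_pos': array([ 0.5202, -0.2274,  0.0189]), 'force': array([-0.0716, -0.409 , -0.2455]), 'grip_force': np.float64(0.0), 'width': np.float64(0.0847)})
('grip', {'clock': np.float64(4.3083), 'tool_pos': array([ 0.52  , -0.2273,  0.0189]), 'force': array([-0.6789,  0.1554,  4.7766]), 'grip_force': np.float64(44.7485), 'width': np.float64(0.0593)})
('lift', {'clock': np.float64(5.3917), 'tool_pos': array([ 0.5187, -0.2265,  0.1287]), 'force': array([ 0.0648, -0.3868, -2.9155]), 'grip_force': np.float64(44.1472), 'width': np.float64(0.0595)})
```

View pics/side2.png

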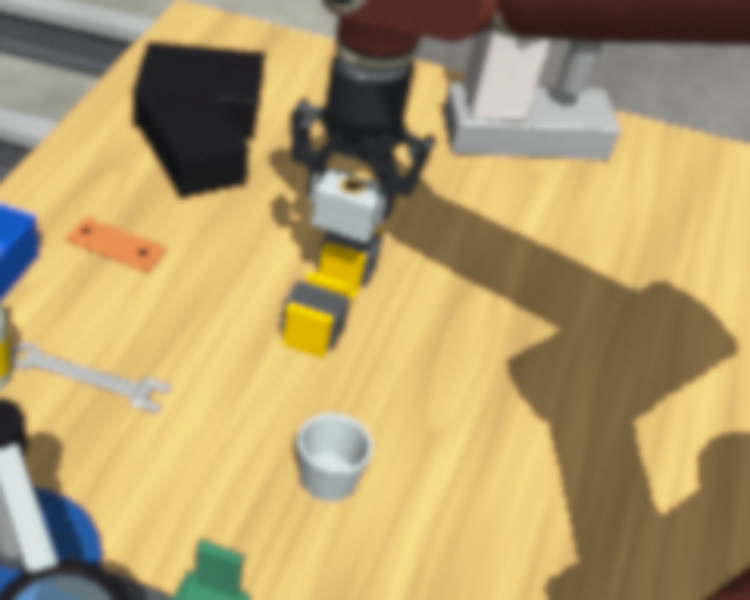

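The block is held by its ends and clear of the rack. Next I'll set it on the free bench, regrip its sides and hover over the nest.

```bash
python3 - <<'E'
from h import *
from cell import bot,sensors
S=lambda k:print(k,{a:np.round(v,4) for a,v in sensors.read_state().items() if a in("clock","tool_pos","force","width","grip_force")})
A=[.42,-.12]
bot.move_pose(A+[.10],down(0))
print(bot.move_linear(A+[.025],feed=.12),bot.move_linear(A+[.009],feed=.02,force_limit=5)); S("set")
bot.set_gripper(.085); T=sensors.read_state()["tool_pos"]
bot.move_linear(A+[.12],feed=.2)
bot.move_pose([T[0],T[1],.12],down(-90))
print(bot.move_linear([T[0],T[1],.018],feed=.12,force_limit=8)); S("down")
bot.set_gripper(.03,40); S("regrip")
bot.move_linear([T[0],T[1],.18],feed=.2); S("lift")
bot.move_pose([.485,.196,.17],down(0)); bot.pause(.3); S("hover")
T=sensors.read_state()["tool_pos"]
for n in("top","side"):
    p,d=vision.camera(n); np.savez(f"{n}3.npz",p=p,d=d)
    W=cloud(n,d);h,s,v=hsv(p);X,Y,Z=W[...,0],W[...,1],W[...,2]
    g=(h>50)&(h<95)&(s>60)&(Y>.1)&(Y<.3)&(X>.4)&(X<.56)&(Z>.066)
    print(n,"green",g.sum())
    b=(s<60)&(v>110)&(abs(X-T[0])<.05)&(abs(Y-T[1])<.05)&(Z<T[2]+.04)&(Z>.1)
    Q=W[b]; print(n,"block",b.sum(),((np.percentile(Q,[3,50,97],axis=0)-T)*1000).round(1).tolist() if len(Q) else "")
cv2.imwrite("pics/side3.png",cv2.resize(p[150:342,160:400,::-1],(750,600)))
E
```

```text
False True
set {'clock': np.float64(7.5333), 'tool_pos': array([ 0.42  , -0.12  ,  0.0128]), 'force': array([-0.9894,  0.3575,  4.1136]), 'grip_force': np.float64(45.0102), 'width': np.float64(0.0591)}
False
down {'clock': np.float64(11.0083), 'tool_pos': array([ 0.4192, -0.1196,  0.0187]), 'force': array([-0.265 ,  0.3404,  0.4276]), 'grip_force': np.float64(0.0), 'width': np.float64(0.0852)}
regrip {'clock': np.float64(11.5083), 'tool_pos': array([ 0.4192, -0.1197,  0.0187]), 'force': array([ 0.2583, -0.7446,  3.1086]), 'grip_force': np.float64(42.1081), 'width': np.float64(0.0374)}
lift {'clock': np.float64(12.4667), 'tool_pos': array([ 0.4174, -0.1187,  0.178 ]), 'force': array([-1.1912,  0.3544, -3.2767]), 'grip_force': np.float64(41.51), 'width': np.float64(0.0373)}
hover {'clock': np.float64(13.9917), 'tool_pos': array([0.4852, 0.1952, 0.1701]), 'force': array([ 0.5616,  0.401 , -2.9188]), 'grip_force': np.float64(41.498), 'width': np.float64(0.0371)}
top green 72
top block 25 [[3.6, -18.4, 23.8], [10.8, -15.8, 26.2], [17.2, -11.1, 27.8]]
side green 105
side block 492 [[-21.9, -16.4, -15.7], [0.8, 24.3, 24.3], [22.8, 32.7, 31.5]]
```

View pics/side3.png

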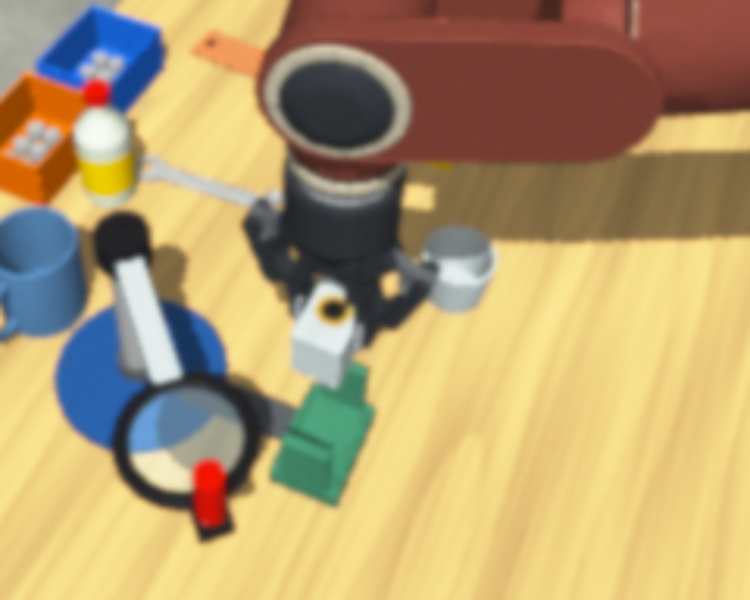

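The crop shows the block hanging at (325,335), bore up at (333,310), above and slightly behind the green nest at (325,440). The lens is at (185,440), clear of the gripper. I'll use the bore ring, whose position in the gripper is known, to check the side camera's offset before placing.

```bash
python3 - <<'E'
from h import *
T=np.array([.4852,.1952,.1701])
f=np.load("side3.npz");p,d=f["p"],f["d"];h,s,v=hsv(p);W=cloud("side",d);X,Y,Z=W[...,0],W[...,1],W[...,2]
m=np.zeros(d.shape,bool);m[238:262,255:280]=1
ring=m&((s>90)&(h<35)|(v<45))&(abs(Z-T[2]-.027)<.008)
k,l,st,c=cv2.connectedComponentsWithStats(ring.astype(np.uint8));j=1+st[1:,4].argmax()
vv,uu=np.nonzero(l==j);P=ray("side",np.c_[uu,vv],T[2]+.0273)
(cx,cy),ax,an=cv2.fitEllipse((P[cv2.convexHull(np.c_[uu,vv].astype(np.float32),returnPoints=False).ravel()][:,:2]*1000).astype(np.float32))
print("ring",st[j].tolist(),"rel",P.mean(0)*1000-T*1000,"ell",cx-485.2,cy-195.2,ax)
# cheek top faces: strict z band, depth cloud and rays
for n,fn in(("side","side0.npz"),("side","side3.npz"),("top","top0.npz")):
    f=np.load(fn);p,d=f["p"],f["d"];h,s,v=hsv(p);W=cloud(n,d);X,Y,Z=W[...,0],W[...,1],W[...,2]
    g=(h>50)&(h<95)&(s>60)&(Y>.1)&(Y<.3)&(X>.4)&(X<.56)
    for lo,hi in((.1,.2),(.2,.3)):
        q=W[g&(Z>.0715)&(Z<.08)&(Y>lo)&(Y<hi)]
        print(fn,len(q),"cheek cloud",rect(q),"z",np.median(q[:,2]))
    # lowest part of outline on the bench: near outer face of +y cheek
    q=W[g&(Z>.01)&(Z<.065)&(Y>.22)];print(" outer +y face Y",np.percentile(q[:,1],[50,75,95]).round(4) if len(q) else "")
    q=W[g&(Z>.03)&(Z<.065)&(Y<.2)&(Y>.14)];print(" inner face of -y cheek Y",np.percentile(q[:,1],[25,50,75]).round(4) if len(q) else "")
E
```

```text
ring [261, 245, 12, 9, 73] rel [-0.18261845  2.061702   27.3       ] ell -0.01927490234373863 2.0120666503906364 (22.045753479003906, 24.30929183959961)
side0.npz 28 cheek cloud (array([486.9, 158.2]), array([33.5,  6.4]), -0.9) z 0.07350189961578066
side0.npz 56 cheek cloud (array([484. , 236.5]), array([38.2, 10.2]), 1.5) z 0.0728877343226744
 outer +y face Y [0.2404 0.2411 0.2418]
 inner face of -y cheek Y [0.16   0.1607 0.1613]
side3.npz 13 cheek cloud (array([475.6, 158.2]), array([14.4,  6. ]), -7.6) z 0.07297747616423236
side3.npz 54 cheek cloud (array([483.8, 236.3]), array([38.9, 10.7]), 3.8) z 0.07288341074298532
 outer +y face Y [0.2404 0.2411 0.2418]
 inner face of -y cheek Y [0.1598 0.1604 0.1609]
top0.npz 54 cheek cloud (array([486.2, 152.4]), array([39.7,  7.9]), 0.2) z 0.0737373514096671
top0.npz 37 cheek cloud (array([484. , 232.5]), array([34.8,  8. ]), 1.8) z 0.0731779487373679
 outer +y face Y [0.2251 0.2277 0.2337]
 inner face of -y cheek Y [0.148 0.148 0.148]
```

The side camera reads +2 mm in y at the gripper. Corrected, it puts the nest at y ≈ 0.1935, and the top camera says 0.1924. x ≈ 0.4855 in both, with a yaw of about 1.3° and the post 168 mm away. I'll place the block there.

```bash
python3 - <<'E'
from h import *
from cell import bot,sensors
S=lambda k:print(k,{a:np.round(v,4) for a,v in sensors.read_state().items() if a in("clock","tool_pos","force","width","grip_force")})
x,y=.4855,.1935
bot.move_linear([x,y,.12],down(1.3),feed=.1)
print(bot.move_linear([x,y,.047],feed=.06,force_limit=7)); S("in")
print(bot.move_linear([x,y,.033],feed=.015,force_limit=6)); S("seat")
E
```

```text
False
in {'clock': np.float64(16.1083), 'tool_pos': array([0.486 , 0.1936, 0.0476]), 'force': array([-0.8834, -0.2566, -2.6333]), 'grip_force': np.float64(41.496), 'width': np.float64(0.0373)}
True
seat {'clock': np.float64(16.7167), 'tool_pos': array([0.4856, 0.1935, 0.0387]), 'force': array([ 1.4682, -0.0873,  3.948 ]), 'grip_force': np.float64(42.253), 'width': np.float64(0.0375)}
```

The block touched down at TCP z = 0.0387, the predicted fully seated height. I'll release it and re-measure the block and knob from clear of the nest.

```bash
python3 - <<'E'
from h import *
from cell import bot,sensors
S=lambda k:print(k,{a:np.round(v,4) for a,v in sensors.read_state().items() if a in("clock","tool_pos","force","width","grip_force")})
bot.set_gripper(.085); S("open")
bot.move_linear([.4855,.1935,.30],feed=.15)
bot.move_linear([.40,.10,.32],feed=.3); S("away")
for n in("top","side"):
    p,d=vision.camera(n); np.savez(f"{n}4.npz",p=p,d=d)
    h,s,v=hsv(p);W=cloud(n,d);X,Y,Z=W[...,0],W[...,1],W[...,2]
    def rep(nm,m,z):
        k,l,st,c=cv2.connectedComponentsWithStats((m&(d>0)).astype(np.uint8))
        if k<2: return print(n,nm,"none")
        j=1+st[1:,4].argmax();vv,uu=np.nonzero(l==j);P=ray(n,np.c_[uu,vv],z);print(n,nm,st[j,4],*rect(P),"mean",(P.mean(0)*1000).round(1)[:2],"Z",np.percentile(W[l==j][:,2],[5,50,95]).round(4))
    near=(abs(X-.486)<.05)&(abs(Y-.195)<.05)
    rep("block top",near&(s<70)&(v>110)&(abs(Z-.066)<.007),.066)
    rep("bore",near&((h<35)&(s>90)|(v<45))&(abs(Z-.066)<.009)&(abs(X-.486)<.018)&(abs(Y-.195)<.018),.066)
    rep("knob",((h<8)|(h>172))&(s>150)&(Z>.234)&(Z<.26)&(Y>.2),.238)
    rep("hub",(Z>.195)&(Z<.206)&(X>.62)&(Y>.1)&(Y<.3)&(v<70),.199)
cv2.imwrite("pics/side4.png",cv2.resize(p[150:342,160:400,::-1],(750,600)))
E
```

```text
open {'clock': np.float64(17.25), 'tool_pos': array([0.4839, 0.1931, 0.0372]), 'force': array([-0.3292,  0.6292,  0.0752]), 'grip_force': np.float64(0.0), 'width': np.float64(0.0849)}
away {'clock': np.float64(19.725), 'tool_pos': array([0.3999, 0.0998, 0.3199]), 'force': array([ 0.2915, -0.2381,  0.3787]), 'grip_force': np.float64(0.0), 'width': np.float64(0.0848)}
top block top 257 [484.7 192.7] [55.6 37.3] -88.9 mean [484.9 192.2] Z [0.0626 0.0653 0.068 ]
top bore 70 [485.8 194. ] [22.8 20. ] 90.0 mean [485.4 193.7] Z [0.0633 0.0669 0.0698]
top knob 76 [493.4 356.4] [18.4 16.4] 2.1 mean [493.4 356.4] Z [0.2351 0.2371 0.2392]
top hub 288 [653.9 197.9] [40.9 40.1] 45.4 mean [654.  198.6] Z [0.1959 0.1982 0.2003]
side block top 293 [485.3 196.3] [67.5 38.8] 89.8 mean [484.8 197.8] Z [0.0615 0.0649 0.0677]
side bore 58 [486.3 195.1] [19.9 19.4] 26.3 mean [486.4 195.5] Z [0.0644 0.0662 0.0686]
side knob 78 [492.9 361.6] [17.6 16.3] -61.9 mean [493.2 361.6] Z [0.2351 0.2368 0.2384]
side hub 176 [653.1 207.2] [37.2 35.5] 26.4 mean [652.7 207.3] Z [0.1958 0.1978 0.1995]
```

View pics/side4.png

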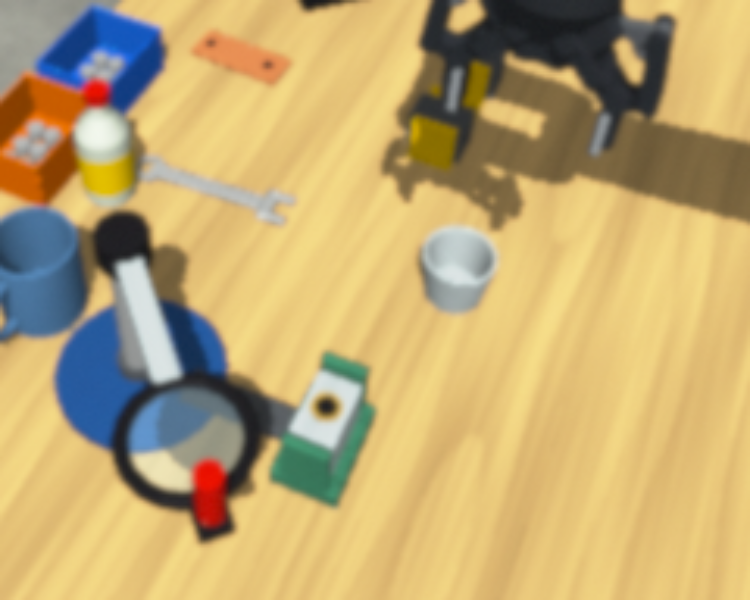

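The block sits level between the cheeks, with its bore at (325,407) in the crop. Its top measures 65–66 mm (66 expected) and its centre about (0.485, 0.1935). The knob is near (0.493, 0.358), 226 mm from the post as given. I'll pinch it and swing it round.

```bash
cat > swing.py <<'E'
from h import *
from cell import bot,sensors
def S(k): print(k,{a:np.round(v,4) for a,v in sensors.read_state().items() if a in("clock","tool_pos","force","moment","width","grip_force")})
B=np.array([.4853,.1935]);a=2.2
P=B+.17*np.array([np.cos(np.radians(a)),np.sin(np.radians(a))])
def at(deg,z): g=np.radians(deg); return [*(P+.226*np.array([np.cos(g),np.sin(g)])),z]
E
python3 - <<'E'
from swing import *
print(P,at(135.7,0),at(180+a,0))
bot.move_pose([.493,.358,.31],down(45.7))
print(bot.move_linear([.493,.358,.204],feed=.1,force_limit=6)); S("down")
bot.set_gripper(.012,30); S("pinch")
T=sensors.read_state()["tool_pos"]; g0=np.degrees(np.arctan2(*(T[:2]-P)[::-1]))%360; print("g0",g0,np.linalg.norm(T[:2]-P))
for g in np.linspace(g0,180+a,9)[1:]:
    bot.move_linear(at(g,.204),down(g-90),feed=.08)
    st=sensors.read_state(); print(round(g,1),st["force"].round(1),np.round(st["moment"],2))
bot.pause(.3); S("end")
E
```

```text
[0.6551747  0.20002593] [np.float64(0.49342813797276136), np.float64(0.35786778205228575), 0] [np.float64(0.4293412766810052), np.float64(0.19135028269109894), 0]
False
down {'clock': np.float64(22.1), 'tool_pos': array([0.4935, 0.3583, 0.2051]), 'force': array([ 0.3607, -0.1666, -0.1763]), 'moment': array([-0.0165,  0.0288, -0.0135]), 'grip_force': np.float64(0.0), 'width': np.float64(0.0846)}
pinch {'clock': np.float64(22.7083), 'tool_pos': array([0.4931, 0.3581, 0.2042]), 'force': array([-0.4374,  0.0747, -0.0839]), 'moment': array([ 0.0231, -0.0074,  0.0361]), 'grip_force': np.float64(29.4017), 'width': np.float64(0.0191)}
g0 135.71435169767054 0.22640536900374592
141.5 [-2.1 -0.1  1.7] [0.09 0.32 0.07]
147.3 [-2.6  0.   3.5] [0.04 0.4  0.02]
153.1 [-3.4  0.5  3.1] [ 0.06  0.44 -0.04]
159.0 [-2.4  0.1  3.6] [0.03 0.44 0.02]
164.8 [-1.6 -0.3  4. ] [-0.1   0.25  0.04]
170.6 [ 0.1 -2.   3.7] [-0.15  0.04  0.01]
176.4 [ 2.2 -1.2  4.1] [-0.1  -0.33  0.06]
182.2 [ 5.  -0.7  2.3] [-0.12 -0.78  0.08]
end {'clock': np.float64(26.475), 'tool_pos': array([0.4301, 0.1918, 0.2042]), 'force': array([ 5.3528, -0.0633,  2.2035]), 'moment': array([-0.11  , -0.7861, -0.0028]), 'grip_force': np.float64(29.7094), 'width': np.float64(0.019)}
```

```bash
python3 - <<'E'
from swing import *
bot.set_gripper(.085); S("open")
T=sensors.read_state()["tool_pos"]
bot.move_linear([T[0],T[1],.33],feed=.12)
bot.move_linear([.36,-.02,.34],feed=.3); bot.pause(.2); S("away")
for n in("top","side"):
    p,d=vision.camera(n); np.savez(f"{n}5.npz",p=p,d=d)
    h,s,v=hsv(p);W=cloud(n,d);X,Y,Z=W[...,0],W[...,1],W[...,2]
    def rep(nm,m,z):
        k,l,st,c=cv2.connectedComponentsWithStats((m&(d>0)).astype(np.uint8))
        if k<2: return print(n,nm,"none")
        j=1+st[1:,4].argmax();vv,uu=np.nonzero(l==j);P_=ray(n,np.c_[uu,vv],z);print(n,nm,st[j,4],*rect(P_),"mean",(P_.mean(0)*1000).round(1)[:2])
    L=(Z>.165)&(Z<.20)&(Y>.1)&(Y<.3)
    rep("frame",L&(X<.55)&(X>.40)&(v<70),.188)
    rep("knob",((h<8)|(h>172))&(s>150)&(Z>.234)&(Z<.26)&(Y>.1),.238)
    rep("hub",(Z>.195)&(Z<.206)&(X>.62)&(Y>.1)&(Y<.3)&(v<70),.199)
    m=p[100:292,100:340] if n=="top" else p[150:342,160:400]
    cv2.imwrite(f"pics/{n}5.png",cv2.resize(m[:,:,::-1],(750,600)))
E
```

```text
open {'clock': np.float64(27.125), 'tool_pos': array([0.4293, 0.1913, 0.204 ]), 'force': array([0.7564, 0.1853, 0.4931]), 'moment': array([-0.0454, -0.0217, -0.0245]), 'grip_force': np.float64(0.0), 'width': np.float64(0.0848)}
away {'clock': np.float64(29.4167), 'tool_pos': array([ 0.3602, -0.0191,  0.3398]), 'force': array([-0.9422,  0.5727, -0.1447]), 'moment': array([-0.0143,  0.0077,  0.0232]), 'grip_force': np.float64(0.0), 'width': np.float64(0.0851)}
top frame 575 [484.5 189.1] [98.1 95. ] 49.7 mean [481.2 187.9]
top knob 68 [429.8 189.3] [17.3 17. ] 45.9 mean [430.  189.3]
top hub 290 [655. 198.] [41.8 39.8] 90.0 mean [654.2 198.6]
side frame 358 [481.9 201.2] [95.8 90.5] -45.3 mean [475.5 206.3]
side knob 54 [429.6 195.3] [18.5 17.5] 26.4 mean [429.4 194.9]
side hub 178 [654.  206.2] [39.  36.6] -59.0 mean [653.  207.1]
```

View pics/top5.png

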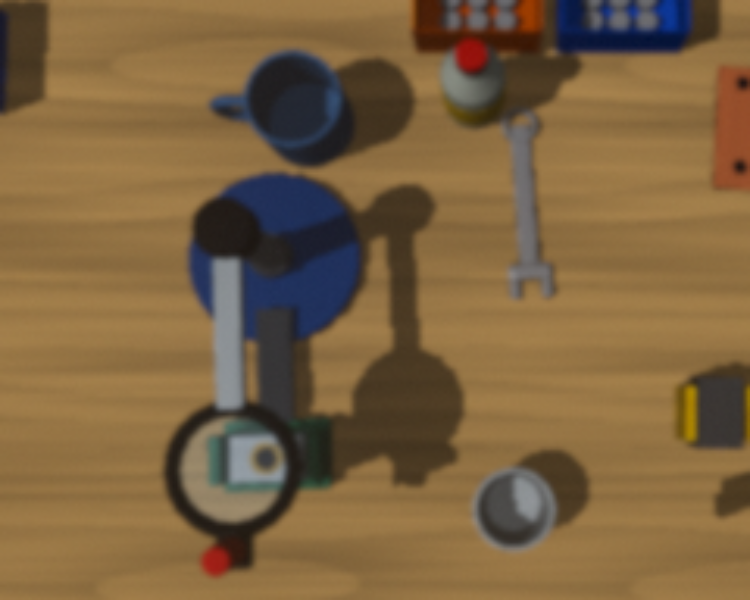

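View pics/side5.png

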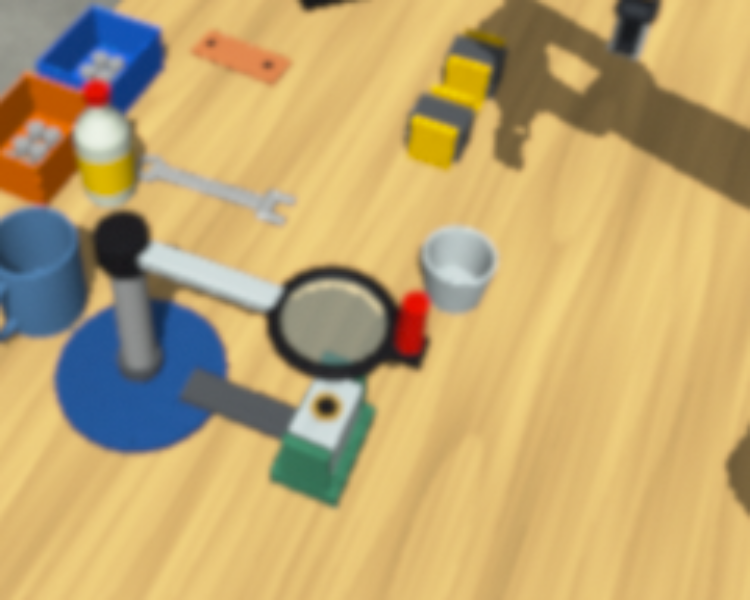

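The top crop shows the lens at (232,468) with the block beneath it, displaced only by parallax. The side crop shows the same, with the other objects unmoved. The knob was released at y ≈ 0.1915, so along the arm line the lens lies at about (0.485, 0.194). The bore is at (0.485, 0.1935), which is centred within 1–2 mm.

```bash
python3 -c "
from cell import bot
print(bot.finish_job())"
```

```text
the job is handed in; nothing more can be done
None
```

The bored block is fully seated in the green nest between its cheeks, the lens is centred over it to within about 2 mm by my measurements, and the job was handed in at about 29 s with the gripper clear.

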